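# Eject a joint spacer, set it in the wide tile joint and hold the sprung tile flush

## Robot

A 7-joint arm with a two-finger parallel gripper is mounted at the origin on a cart in front of the work surface, level with it; the furniture and walls round the work are solid. World frame = base frame: x ahead of the robot, y to its left, z up, the work surface at z = 0. Lengths are in m, angles in rad, forces in N, time in s.
With the tool pointing down it reaches from about 0.425 to 0.925 m from the base axis. Payload 6.8 kg.
Tool frame: the origin (TCP) lies at the very end of the fingers, on their centre line; the grasp point (between the pads) lies 19 mm behind it; z points along the fingers, y is the line along which they close (so a half turn about z gives the same grasp; the last joint's range is limited). The gripper opens to 85 mm and grips with 20 to 120 N. Pads are 22 mm wide; open, the fingers measure 114 mm over their backs; the gripper's body (76 mm by 85 mm) begins 54 mm behind the grasp point. The pads swing forward as they close: fully open they stand 13 mm farther back than shut.
Start: joints at [1.138, 0.477, 0.022, 1.555, -0.011, 1.109, -0.083], TCP at [0.215, -0.64, 0.231] pointing down, gripper open.
Joint ranges: [-2.96, 2.96], [-0.34, 2.1], [-1.41, 1.46], [0.24, 2.44], [-1.37, 4.51], [0.17, 1.92], [-2.96, 2.96]. Speed limits (rad/s): [2.39, 2.39, 3.14, 3.14, 3.14, 3.14, 3.14].

## Interface

Orientations are given as a unit quaternion [w, x, y, z].
In Python, from station import telemetry, viewer, job, search_frame, cut_out gives the robot as it stands. The module is installed in compiled form; this text tells all that it offers.
- The arm moves only by the shell command python3 -m crank 'ROWS' [FORCE]. ROWS is JSON, a list of rows, each an object with "delta_rot": the turn, a rotation vector about the tool's x, y, z in degrees, a list of three; "xyz": the shift along the tool's x, y, z in m, a list of three; "fingers": the gripper command: -1 is fully open, 1 is shut, values between are in proportion. In form: [{"delta_rot": [ax, ay, az], "xyz": [dx, dy, dz], "fingers": fingers}, ...]. A call has 1 to 10 rows; each row is the pose to reach, as a shift and turn from the pose commanded when the call began, along the tool's axes at that moment; what a row does not reach only later rows make up. A row lasts 1/10 s, in which the tool goes at most 50 mm and 8.59 degrees, less where a joint would pass 70% of its speed; a pose out of reach is approached as far as the arm can. A call with a gripper value outside its range is refused whole. The fingers move at their own pace and stop on an object; FORCE is the grip in N (left out, the last holds). Time passes only in rows, so rows that repeat a pose let the fingers close. It gives the time, the measured TCP pose, the force, the opening and the grip force at its end, in the units of the state.
- telemetry.get_obs(): the state, without advancing time (a new reading comes with each control period).
- viewer.read_camera(name): name is "side" or "top"; returns a dict with "img" (400x640x3 uint8, red, green, blue), "fx", "fy", "cx", "cy" (pixels), "k1" (the pictures are not rectified: a ray, as slopes to the right and down, at radius r is drawn at 1 + k1 r^2 times it, then the intrinsics apply), "origin" and "rotation" of the camera in the world. Camera axes: x right, y up, looking along -z (the intrinsics and any distortion apply to the point x, -y, -z); pixel columns grow to the right and rows downward; lengths in m; the calibration is good to about 2 mm. A picture is of the moment at which its call begins. There is no depth.
- job.hand_in(): hands the job in; it is judged then, once.
Trained networks look in the newest picture that a camera, given by its name, has taken for a name from the list of things; names that differ only in an ending like _2 or _b are one class to them, and where a whole thing is asked for, a point or a joint stands for the part that bears it (a point fixed in the world has none). Each returns a list of dicts, best first, with "score" (0 to 1); they miss things now and then, are a little off and sometimes report something else, mostly with a low value. They report only what shows in the picture. A call takes as long as a camera call. They do not tell look-alikes from the thing itself.
- search_frame(camera, thing): "pixel" ([column, row] in pixels, amid what is visible of it).
- cut_out(camera, thing): "pixels" (400x640 bool, what is visible of it) and "pixel" ([column, row] in pixels, amid what is visible of it).
The state is a dict: "t": time; "q": joint angles; "joint_vel": joint speeds; "joint_torque": joint torques, N m; "eef_pos": TCP position; "tool_rot": TCP orientation; "contact_force": force on the tool from outside, world axes, zero at the start; "torque": the same for the moment, N m; "gripper_width": opening from 0.0 (shut) to 1.0 (fully open); "grasp_force": force on a finger pad.
Only numpy, scipy, OpenCV 4.12 (cv2) and the standard library are available. Lean on these libraries where they do the work, as an engineer would, in place of code of your own. Each camera call takes 0.05 s, during which the arm holds its last target. There are 200 camera calls.

## Task

Push the red tab of the spacer dispenser fully forward, towards the low open track, until the orange spacer is out on the open track, then take the spacer and slide it upright, foot first, all the way down into the middle of the one joint beside the blue tile that is wide enough for it (do not force it at the narrow joint), and let go of it. Then press the raised blue tile down with the fingers until it is flush with its white marble neighbours and finish while still holding it pressed down, without touching the spacer; leave the jar, the tape roll and the bottle where they are.

Things in the scene. Friction and masses are not known exactly. Their poses are not given: they have to be found in the camera images.
- board: Fixed dark wooden board 116 x 236 x 12 mm with a 10 mm wide metal fence along its far (+x) edge, 26 mm high. Origin: centre of its underside, on the table; y runs along the row of three tiles, z up. Blue tile at the centre, a white tile at y = +65 and -65 mm. Tiles are 70 mm long in x, 20 mm thick. The joints (gaps) between tiles run along x; their floor is the board, 12 mm above the table.
- slim_tile: Fixed white marble tile, 70 x 44 x 20 mm (x, y, z), axes as the board's; left or right of the blue tile. Origin: centre of its underside, 12 mm above the table; top at 32 mm. The joint between it and the blue tile is 13 mm wide, its centre line 28.5 mm from this tile's centre and 36.5 mm from the blue tile's: the spacer fits here.
- broad_tile: Fixed white marble tile, 70 x 60 x 20 mm, origin and axes as for the slim tile, on the other side of the blue tile. The joint between it and the blue tile is only 5 mm wide: too narrow for the spacer.
- tile_top (a point): Centre of the top face of the blue ceramic tile (70 x 60 x 20 mm), which stands on springs in the middle of the board and moves only up and down: its top is 38 mm above the table when free and 32 mm, flush with the white tiles, when pressed fully down.
- sprung_tile (a joint): How far the blue tile is pressed down, m: 0 free (6 mm proud), 0.006 flush, where it meets a stop. The spring pushes back with about 3 N at the start and 9 N when flush (net of the tile's weight); it rises again when released.
- dispenser: Fixed grey dispenser on a base 8 mm thick (channel floor), 152 x 56 mm, from x = -72 to 80 mm. Origin on the table, mid channel, at the magazine mouth; x points from magazine to open track. Magazine: walls 12 mm apart, 6 mm thick, x = -68 to 0, tops 70 mm above the table: no grip on the spacer inside. Track: x = 0 to 75 mm, side walls 12 mm apart, 4 mm thick, and end stop, tops 20 mm above the table.
- ejector (a joint): Travel of the ejector slide along the dispenser's +x, m: 0 at rest, 0.056 fully forward (stop). It shoves the spacer ahead of it; fully forward leaves the spacer's centre at about x = 30 mm in the dispenser. Spring force 2 N at rest, 6.5 N fully forward; it springs back alone when let go and the spacer stays out.
- tab (a point): Centre of the red thumb tab on top of the ejector slide: 12 mm thick (dispenser x), 32 mm wide (y), 28 mm high, from 80 to 108 mm above the table; the space behind it (-x) and above is free. Push its back face towards the dispenser's +x.
- spacer: Loose orange plastic spacer, an upright plate 40 mm long (x) x 10 mm thick (y) x 60 mm high (z), 45 g, foot edges rounded at 3.5 mm. Origin: centre of its underside; at the start at x = -27 mm in the dispenser, axes as the dispenser's. Grip across the 10 mm thickness with the fingertips 30 mm or more above its foot, so that they clear the raised blue tile when it stands in the joint.
- dark_jar: Loose small dark screw jar, 35 mm wide, 78 mm high; origin under its centre. Leave alone.
- red_tape: Loose flat roll of red tape, 84 x 81 x 12 mm; origin under its centre. Leave alone.
- tint_bottle: Loose white bottle with a blue cap, 46 mm wide, 74 mm high; origin under its centre. Leave alone.
There are look-alikes about, which are no part of the job. Leave any pink or turquoise look-alike of the dispenser alone.

How it is judged:
On the way, in this order (a step that is already met when the one before it is completed fails the run):
1. the ejector has pushed the spacer out of the magazine onto the open track (x of spacer in the frame of dispenser above 0.022 m and z of spacer in the frame of dispenser below 0.02 m and value of joint ejector above 0.045 m), for 0.1 s.
2. the spacer stands in the wide joint, fully down, let go of, with the blue tile not yet pressed (horizontal distance between spacer and slim_tile below 0.034 m and horizontal distance between spacer and tile_top below 0.041 m and z of spacer in the frame of board between 0.009 and 0.0145 m and angle between spacer's own z axis and vertical below 0.2 rad and angle between the x axis of spacer and the x axis of board, either way round below 0.2 rad and contact force between the arm and spacer below 0.3 N and value of joint sprung_tile below 0.002 m), for 0.2 s.
At the end, for the whole second after the job is handed in: Spacer upright (0.2 rad) in the joint between blue and slim marble tile, foot on the board (2.5 mm), lengthwise within about 17 mm of the middle, untouched by the robot; the fingers hold the blue tile down with over 3 N, flush to 1.5 mm; bystanders within 25 mm of their places (horizontal distance between spacer and slim_tile below 0.034 m and horizontal distance between spacer and tile_top below 0.041 m and z of spacer in the frame of board between 0.009 and 0.0145 m and angle between spacer's own z axis and vertical below 0.2 rad and angle between the x axis of spacer and the x axis of board, either way round below 0.2 rad and contact force between the arm and spacer below 0.3 N and value of joint sprung_tile above 0.0045 m and contact force between the fingers and sprung_tile above 3 N); the arm keeps its last pose, push and grip.
It fails at once if the spacer is forced against the broad tile (contact force between spacer and broad_tile above 25 N).
It fails at once if the dark jar is disturbed (distance of dark_jar from where it was at the start of the episode above 0.025 m).
It fails at once if the red tape is disturbed (distance of red_tape from where it was at the start of the episode above 0.025 m).
It fails at once if the tint bottle is disturbed (distance of tint_bottle from where it was at the start of the episode above 0.025 m).
It also fails if it takes over 58 s, if anything falls off the work surface, if the arm or the gripper's body presses on something with over 40 N, if the wrist force passes 120 N, or if a joint passes its speed limit or range.

## Working session

There is one attempt and no reset: what is moved stays moved. The work goes in short steps, Python scripts to look and compute and a shell command to move; the robot and the scene stay as the last step left them, time stands still between calls to the robot, and variables do not carry over. Pictures are saved under pics/ and viewed, at most 10 in all, crops included, and the job is handed in when it is done.

```bash
mkdir -p pics; python3 - <<'E'
from station import telemetry, viewer, search_frame, cut_out
import cv2
print(telemetry.get_obs())
for c in ("top","side"):
    d=viewer.read_camera(c); cv2.imwrite(f"pics/{c}0.png",d["img"][:,:,::-1])
    print(c,{k:v for k,v in d.items() if k!="img"})
    for t in ("board","slim_tile","broad_tile","tile_top","dispenser","tab","spacer","dark_jar","red_tape","tint_bottle"):
        print(t,[( [round(float(x)) for x in r["pixel"]],round(r["score"],2)) for r in search_frame(c,t)])
E
```

```text
{'t': 0.0, 'q': array([ 1.13789485,  0.47779609,  0.02232686,  1.5564895 , -0.01155135,
        1.10930633, -0.08311843]), 'joint_vel': array([0.00076534, 0.00033683, 0.00196282, 0.00101872, 0.00032909,
       0.00022017, 0.00027136]), 'joint_torque': array([ 6.51392456e-04, -5.96458125e+01,  1.60813976e+00, -2.81200218e+01,
        1.24641205e-02,  9.33385338e-03, -5.28728549e-06]), 'eef_pos': array([ 0.21521515, -0.6391206 ,  0.23031209]), 'tool_rot': array([-9.15731165e-04,  9.86842227e-01,  1.61683462e-01, -1.94640984e-04]), 'contact_force': array([-0.23217588,  0.79427845, -0.28587998]), 'torque': array([-0.03458418,  0.021429  , -0.01642387]), 'grasp_force': 0.0, 'gripper_width': 1.0014141725922425}
top {'fx': 472.5259010834261, 'fy': 472.5259010834261, 'cx': 320.7726914822371, 'cy': 203.48767977626164, 'k1': -0.027588060358458354, 'origin': array([ 0.33249034, -0.01512815,  1.62710936]), 'rotation': array([-0.69720184, -0.05659198,  0.0546662 ,  0.71254372])}
board [([271, 218], 0.86)]
slim_tile [([252, 220], 0.81)]
broad_tile [([294, 212], 0.81)]
tile_top [([293, 214], 0.7), 
[... 193 characters left out ...]
)]
red_tape [([277, 161], 0.57)]
tint_bottle [([195, 230], 0.56)]
side {'fx': 395.1328835372839, 'fy': 395.1328835372839, 'cx': 320.56462028754345, 'cy': 199.24424028585995, 'k1': -0.0297616945301774, 'origin': array([0.59910974, 1.3388848 , 0.86563505]), 'rotation': array([0.00440207, 0.00530592, 0.50166948, 0.86503191])}
board [([327, 242], 0.72)]
slim_tile [([332, 250], 0.52)]
broad_tile [([324, 227], 0.64)]
tile_top [([329, 237], 0.8), ([327, 228], 0.61)]
dispenser [([391, 247], 0.79), ([372, 164], 0.75), ([368, 206], 0.71), ([332, 191], 0.7)]
tab [([372, 191], 0.62), ([404, 230], 0.45)]
spacer []
dark_jar [([272, 215], 0.69)]
red_tape [([273, 240], 0.6)]
tint_bottle [([346, 286], 0.74)]
```

```bash
python3 - <<'E'
import cv2
a=cv2.imread("pics/top0.png")[110:310,170:480]; b=cv2.imread("pics/side0.png")[130:310,230:450]
cv2.imwrite("pics/topc.png",cv2.resize(a,None,fx=2.5,fy=2.5,interpolation=cv2.INTER_CUBIC))
cv2.imwrite("pics/sidec.png",cv2.resize(b,None,fx=3.3,fy=3.3,interpolation=cv2.INTER_CUBIC))
E
```

```text
(no output)
```

View pics/topc.png

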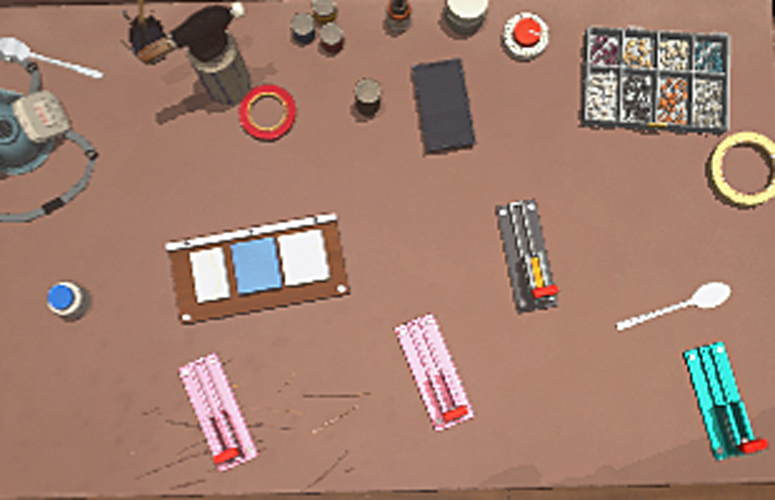

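View pics/sidec.png

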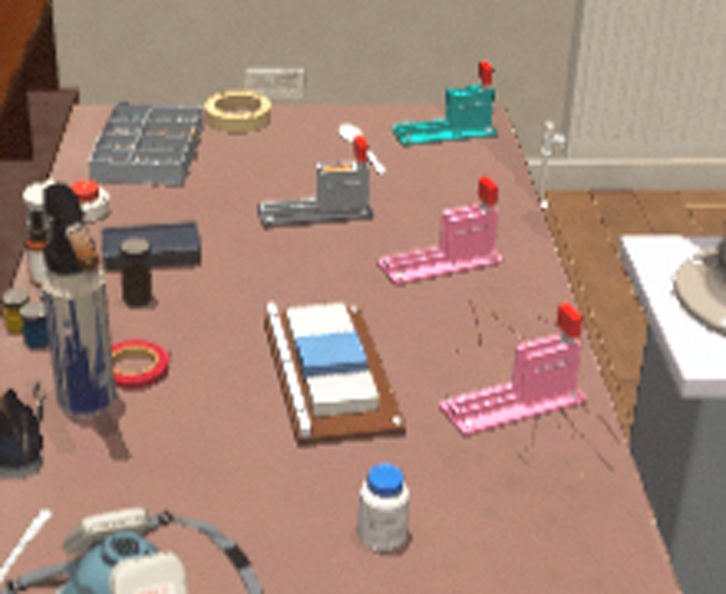

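Candidates for the dispenser (top image full-frame pixels): grey at (380,212), pink at (343,258) and (257,275), and turquoise at (459,271). The grey one with orange inside fits the description. The slim tile is the left one at (252,220). Next I'll take a close crop with mask outlines.

```bash
cat > h.py <<'E'
import numpy as np, cv2
from scipy.spatial.transform import Rotation as R
def cam(d):
    q=d["rotation"]; return dict(f=d["fx"],c=np.array([d["cx"],d["cy"]]),k=d["k1"],o=np.array(d["origin"]),R=R.from_quat([q[1],q[2],q[3],q[0]]).as_matrix())
def proj(c,P):
    p=(np.atleast_2d(P)-c["o"])@c["R"]; s=np.c_[p[:,0],-p[:,1]]/-p[:,2:]
    return s*(1+c["k"]*(s**2).sum(1,keepdims=True))*c["f"]+c["c"]
def ray(c,px,z):
    s0=(np.array(px,float)-c["c"])/c["f"]; s=s0.copy()
    for _ in range(5): s=s0/(1+c["k"]*(s@s))
    v=c["R"]@np.array([s[0],-s[1],-1]); return c["o"]+v*(z-c["o"][2])/v[2]
E
python3 - <<'E'
from h import *
from station import viewer, cut_out
import pickle
out=[];sv={}
for n,boxes in (("top",((355,175,55,65),(232,190,85,60))),("side",((300,160,60,50),(300,212,65,60)))):
    d=viewer.read_camera(n); c=cam(d); sv[n]=(c,d["img"])
    im=d["img"][:,:,::-1].copy(); S=6
    ms={}
    for t in ("dispenser","board","slim_tile","tile_top","broad_tile","tab"):
        ms[t]=[(r["pixel"],r["score"],r["pixels"]) for r in cut_out(n,t)]
        print(n,t,[(np.round(p),round(s,2),m.sum()) for p,s,m in ms[t]])
    sv[n]+=(ms,)
    for (x,y,w,h) in boxes:
        a=cv2.resize(im[y:y+h,x:x+w],(400*w//w,400*h//w),interpolation=cv2.INTER_NEAREST)
        out.append(cv2.copyMakeBorder(a[:300] if a.shape[0]>300 else a,0,max(0,300-a.shape[0]),0,0,cv2.BORDER_CONSTANT))
    for p in ((380,212),(252,220)) if n=="top" else ((327,188),): print(n,p,ray(c,p,0.02).round(3))
for th in ("dark_jar","red_tape","tint_bottle"): pass
pickle.dump(sv,open("v.pkl","wb"))
cv2.imwrite("pics/close.png",np.vstack([np.hstack(out[:2]),np.hstack(out[2:])]))
E
```

```text
top dispenser [(array([379., 214.]), 0.98, np.int64(727)), (array([460., 267.]), 0.84, np.int64(789)), (array([254., 276.]), 0.8, np.int64(721)), (array([342., 258.]), 0.61, np.int64(761))]
top board [(array([271., 218.]), 0.79, np.int64(1704)), (array([268., 217.]), 0.6, np.int64(394))]
top slim_tile [(array([255., 219.]), 0.5, np.int64(249))]
top tile_top [(array([271., 216.]), 0.93, np.int64(388))]
top broad_tile [(array([291., 214.]), 0.66, np.int64(337))]
top tab [(array([468., 287.]), 0.61, np.int64(45)), (array([352., 276.]), 0.53, np.int64(31)), (array([259., 293.]), 0.38, np.int64(33))]
top (380, 212) [ 0.554 -0.216  0.02 ]
top (252, 220) [0.536 0.224 0.02 ]
side dispenser [(array([391., 250.]), 0.91, np.int64(748)), (array([367., 205.]), 0.88, np.int64(518)), (array([329., 190.]), 0.82, np.int64(426)), (array([371., 166.]), 0.77, np.int64(365))]
side board [(array([327., 242.]), 0.73, np.int64(885))]
side slim_tile [(array([332., 251.]), 0.51, np.int64(233))]
side tile_top [(array([330., 238.]), 0.65, np.int64(278))]
side broad_tile [(array([325., 228.]), 0.66, np.int64(159))]
side tab [(array([401., 230.]), 0.63, np.int64(75))]
side (327, 188) [ 0.545 -0.242  0.02 ]
```

View pics/close.png

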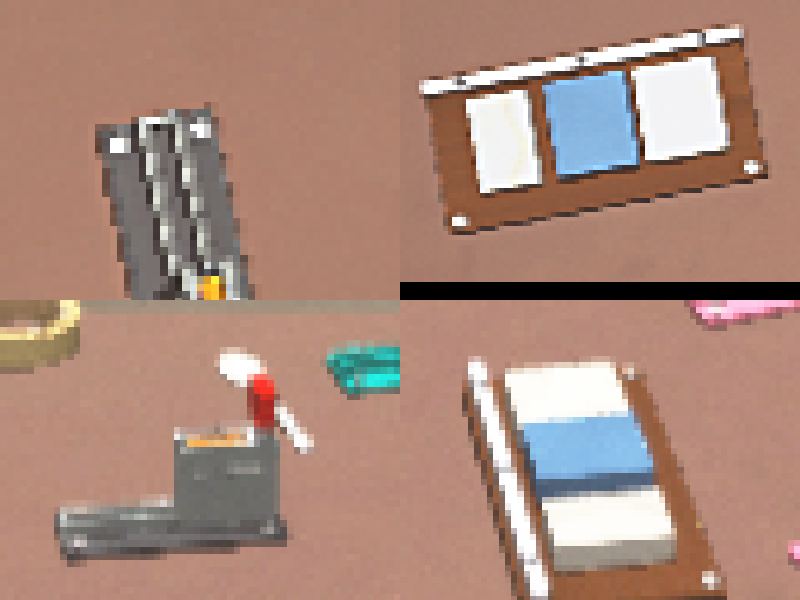

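```bash
cat > fit.py <<'E'
from h import *
from scipy.optimize import minimize
import pickle
S=8
def box(x0,x1,y0,y1,z0,z1): return np.array([[x,y,z] for x in(x0,x1) for y in(y0,y1) for z in(z0,z1)])/1000.
DISP=[box(-72,80,-28,28,0,8),box(-68,0,-12,-6,8,70),box(-68,0,6,12,8,70),box(0,79,-10,10,8,20),box(-68,0,-12,12,8,60)]
BOARD=[box(-58,58,-118,118,0,12),box(48,58,-118,118,0,26)]
BLUE=[box(-35,35,-30,30,18,38)]
def soft(c,boxes,p,roi):
    x0,y0,w,h=roi; m=np.zeros((h*S,w*S),np.uint8)
    Rz=R.from_euler("z",p[2]).as_matrix()
    for b in boxes:
        q=proj(c,b@Rz.T+[p[0],p[1],0]); q=(q-[x0-.5,y0-.5])*S
        cv2.fillConvexPoly(m,cv2.convexHull(np.round(q*16).astype(np.int32)),1,shift=4)
    return cv2.GaussianBlur(cv2.resize(m.astype(np.float32),(w,h),interpolation=cv2.INTER_AREA),(0,0),.7)
def fit(views,boxes,p0):
    T=[]
    for c,mask in views:
        ys,xs=np.nonzero(mask); roi=(xs.min()-8,ys.min()-8,np.ptp(xs)+17,np.ptp(ys)+17)
        t=mask[roi[1]:roi[1]+roi[3],roi[0]:roi[0]+roi[2]].astype(np.float32); T.append((c,roi,cv2.GaussianBlur(t,(0,0),.7)))
    f=lambda p: sum(((soft(c,boxes,p,r)-t)**2).sum() for c,r,t in T)
    s=np.array([p0+d for d in np.vstack([np.zeros(3),np.diag([.015,.015,.1])])])
    for _ in range(3):
        r=minimize(f,s[0],method="Nelder-Mead",options=dict(initial_simplex=s,xatol=1e-5,fatol=1e-3)); s=r.x+np.vstack([np.zeros(3),np.diag([-.006,.006,-.04])])
    return r.x,r.fun
E
python3 - <<'E'
from fit import *
sv=pickle.load(open("v.pkl","rb"))
def near(n,t,p): return min(sv[n][2][t],key=lambda r:np.hypot(*(np.array(r[0])-p)))[2]
def pr(l,x): print(l,np.round(np.r_[x[0][:2]*1000,np.degrees(x[0][2])],1),round(x[1],1))
ct,cs=sv["top"][0],sv["side"][0]
D=[(ct,near("top","dispenser",(380,212))),(cs,near("side","dispenser",(329,190)))]
p0=np.array([.545,-.22,.17])
for l,v in (("top",D[:1]),("side",D[1:]),("both",D)): pr("disp "+l,fit(v,DISP,p0))
B=[(ct,sv["top"][2]["board"][0][2]),(cs,sv["side"][2]["board"][0][2])]
p0=np.array([.545,.16,.1])
for l,v in (("top",B[:1]),("side",B[1:]),("both",B)): pr("board "+l,fit(v,BOARD,p0))
bl=[]
for n,p in (("top",(271,216)),("side",(330,238))):
    im=sv[n][1].astype(int); m=(im[...,2]-im[...,0]>30); k,lab=cv2.connectedComponents(m.astype(np.uint8)); bl.append((sv[n][0],lab==lab[p[1],p[0]]))
for l,v in (("top",bl[:1]),("side",bl[1:]),("both",bl)): pr("blue "+l,fit(v,BLUE,p0))
# corner marks by eye from close crop (top)
E
```

```text
disp top [ 552.2 -218.2   10.1] 30.7
disp side [ 551.8 -217.4   11.2] 35.0
disp both [ 552.  -218.1    9.9] 66.5
board top [545.6 154.2   9.3] 579.1
board side [546.  154.9   8. ] 368.0
board both [545.7 154.5   8.9] 950.1
blue top [548.3 153.2   9. ] 6.4
blue side [545.8 149.2   6.7] 20.9
blue both [547.1 152.6   8.1] 33.4
```

```bash
python3 - <<'E'
from fit import *
sv=pickle.load(open("v.pkl","rb"))
def pr(l,x): print(l,np.round(np.r_[x[0][:2]*1000,np.degrees(x[0][2])],1),round(x[1],1))
ALL=BOARD+BLUE+[box(-35,35,43,87,12,32),box(-35,35,-95,-35,12,32)]
# tile group: blue + white tiles as bright/blue colour, per camera
V=[];T=[]
for n in("top","side"):
    c,im,ms=sv[n]; m=np.zeros((400,640),np.uint8)
    for t in("board","slim_tile","tile_top","broad_tile"):
        m|=ms[t][0][2].astype(np.uint8)
    cs,_=cv2.findContours(cv2.morphologyEx(m,cv2.MORPH_CLOSE,np.ones((3,3))),cv2.RETR_EXTERNAL,cv2.CHAIN_APPROX_NONE)
    f=np.zeros_like(m); cv2.drawContours(f,[max(cs,key=cv2.contourArea)],-1,1,-1); V.append((c,f>0))
    slim=ms["slim_tile"][0][2]; T.append((c,slim))
p0=np.array([.546,.154,.157])
for l,v in (("top",V[:1]),("side",V[1:]),("both",V)): pr("board "+l,fit(v,ALL,p0))
for l,v in (("top",T[:1]),("side",T[1:])): pr("slim "+l,fit(v,[box(-35,35,43,87,12,32)],p0))
# magazine-orange, tab red colour
for n in("top","side"):
    c,im,ms=sv[n]; h=cv2.cvtColor(im,cv2.COLOR_RGB2HSV).astype(int); red=((h[...,0]<5)|(h[...,0]>175))&(h[...,1]>200)
    print(n,[ (s[:2],s[4]) for s in cv2.connectedComponentsWithStats(red.astype(np.uint8))[2][1:] if s[4]>8])
    w=np.array([.552,-.218,0])+R.from_euler("z",10,degrees=True).apply([-.076,0,.094]); print(proj(c,w))
E
```

```text
board top [545.5 154.4   9.1] 12.1
board side [546.4 152.8   8. ] 21.6
board both [545.7 154.    8.9] 38.1
slim top [548.2 154.2  11.3] 14.1
slim side [547.3 154.1   9.7] 5.1
top [(array([527,   0], dtype=int32), np.int32(10)), (array([544,   0], dtype=int32), np.int32(10)), (array([499,  83], dtype=int32), np.int32(15)), (array([479, 112], dtype=int32), np.int32(33)), (array([376, 118], dtype=int32), np.int32(32)), (array([378, 124], dtype=int32), np.int32(17)), (array([269, 144], dtype=int32), np.int32(16)), (array([531, 199], dtype=int32), np.int32(20)), (array([518, 200], dtype=int32), np.int32(24)), (array([116, 217], dtype=int32), np.int32(28)), (array([385, 224], dtype=int32), np.int32(14)), (array([465, 286], dtype=int32), np.int32(40)), (array([256, 290], dtype=int32), np.int32(12))]
[[388.28807041 232.02358605]]
side [(array([143,  21], dtype=int32), np.int32(10)), (array([101,  23], dtype=int32), np.int32(10)), (array([12, 53], dtype=int32), np.int32(11)), (array([338, 172], dtype=int32), np.int32(11)), (array([376, 184], dtype=int32), np.int32(11)), (array([400, 223], dtype=int32), np.int32(12)), (array([ 54, 311], dtype=int32), np.int32(11))]
[[342.70844537 174.31922238]]
```

```bash
cat > go.py <<'E'
from h import *
import sys
from station import telemetry
FR=dict(d=(.552,-.218,10.),b=(.546,.154,9.),w=(0,0,0))
def W(f,x,y): F=FR[f]; return np.array(F[:2])+R.from_euler("z",F[2],degrees=True).as_matrix()[:2,:2]@[x,y]
def to(f,x,y,z):
    o=telemetry.get_obs(); q=o["tool_rot"]; Rt=R.from_quat([q[1],q[2],q[3],q[0]])
    Rd=R.from_euler("z",FR[f][2],degrees=True)*R.from_euler("x",180,degrees=True)
    t=np.r_[W(f,x,y),z]
    print("t",round(o["t"],2),"pos",o["eef_pos"].round(4),"F",o["contact_force"].round(1),"w",round(o["gripper_width"],2),round(o["grasp_force"],1))
    loc=R.from_euler("z",-FR[f][2],degrees=True).apply(o["eef_pos"]-np.r_[FR[f][:2],0]); print("in frame",loc.round(4))
    print("xyz",Rt.inv().apply(t-o["eef_pos"]).round(4),"rot",(Rt.inv()*Rd).as_rotvec(degrees=True).round(2))
if __name__=="__main__": to(sys.argv[1],*map(float,sys.argv[2:5]))
E
python3 - <<'E'
from go import *; import pickle
sv=pickle.load(open("v.pkl","rb"))
from station import *
for n,box in(("top",(378,218,20,16)),("side",(332,165,14,16))):
    c,im,_=sv[n]; x,y,w,h=box; a=im[y:y+h,x:x+w].astype(int); m=(a[...,0]>120)&(a[...,1]<75)&(a[...,2]<75)
    ys,xs=np.nonzero(m); print(n,m.sum(),xs.mean()+x,ys.mean()+y,xs.min()+x,xs.max()+x,ys.min()+y,ys.max()+y)
    for X in(-.05,-.058,-.066,-.074,-.082): print(X,proj(c,np.r_[W("d",X,0),.1 if n=="top" else .094]).round(1))
to("d",-.13,0,.2)
E
```

```text
top 30 387.76666666666665 225.66666666666666 383 392 219 228
-0.05 [[386.8 224. ]]
-0.058 [[387.3 226.4]]
-0.066 [[387.9 228.8]]
-0.074 [[388.4 231.2]]
-0.082 [[388.9 233.7]]
side 21 338.8095238095238 174.85714285714286 337 340 172 178
-0.05 [[337.  174.8]]
-0.058 [[338.7 174.6]]
-0.066 [[340.5 174.5]]
-0.074 [[342.3 174.4]]
-0.082 [[344.  174.2]]
t 1.8 pos [ 0.2154 -0.6397  0.2313] F [ 0.4  0.5 -0.3] w 1.0 0.0
in frame [-0.4047 -0.3569  0.2313]
xyz [ 0.325  -0.3117  0.0313] rot [ 0.   -0.    8.61]
```

```bash
python3 -m crank '[{"delta_rot":[0,0,8.6],"xyz":[0.32,-0.31,0.03],"fingers":1},{"delta_rot":[0,0,8.6],"xyz":[0.32,-0.31,0.03],"fingers":1},{"delta_rot":[0,0,8.6],"xyz":[0.32,-0.31,0.03],"fingers":1},{"delta_rot":[0,0,8.6],"xyz":[0.32,-0.31,0.03],"fingers":1},{"delta_rot":[0,0,8.6],"xyz":[0.32,-0.31,0.03],"fingers":1},{"delta_rot":[0,0,8.6],"xyz":[0.32,-0.31,0.03],"fingers":1},{"delta_rot":[0,0,8.6],"xyz":[0.32,-0.31,0.03],"fingers":1},{"delta_rot":[0,0,8.6],"xyz":[0.32,-0.31,0.03],"fingers":1},{"delta_rot":[0,0,8.6],"xyz":[0.32,-0.31,0.03],"fingers":1},{"delta_rot":[0,0,8.6],"xyz":[0.32,-0.31,0.03],"fingers":1}]' 30; python3 go.py d -0.1 0 0.086
```

```text
t: 2.8
eef_pos: [0.423, -0.2373, 0.2014]
tool_rot: [-0.001, 0.996, 0.092, 0.001]
contact_force: [-0.0, -0.4, 0.6]
gripper_width: -0.0
grasp_force: 0.0
t 2.8 pos [ 0.423  -0.2373  0.2014] F [-0.  -0.4  0.6] w -0.0 0.0
in frame [-0.1304  0.0034  0.2014]
xyz [0.0302 0.0039 0.1155] rot [-0.11 -0.11  0.61]
```

Go down behind the tab. After that comes the push, with back-face contact expected near x = -0.076.

```bash
python3 -m crank '[{"delta_rot":[0,0,0.6],"xyz":[0.02,0.004,0.04],"fingers":1},{"delta_rot":[0,0,0.6],"xyz":[0.025,0.004,0.085],"fingers":1},{"delta_rot":[0,0,0.6],"xyz":[0.028,0.004,0.115],"fingers":1},{"delta_rot":[0,0,0.6],"xyz":[0.028,0.004,0.115],"fingers":1},{"delta_rot":[0,0,0.6],"xyz":[0.028,0.004,0.115],"fingers":1},{"delta_rot":[0,0,0.6],"xyz":[0.028,0.004,0.115],"fingers":1}]'; python3 go.py d -0.02 0 0.086
```

```text
t: 3.4
eef_pos: [0.449, -0.2438, 0.0881]
tool_rot: [0.001, 0.997, 0.082, 0.001]
contact_force: [0.1, 0.3, 0.1]
gripper_width: 0.002
grasp_force: 0.0
t 3.4 pos [ 0.449  -0.2438  0.0881] F [0.1 0.3 0.1] w 0.0 0.0
in frame [-0.1059 -0.0075  0.0881]
xyz [ 0.0858 -0.0085  0.0023] rot [ 0.1  -0.14 -0.63]
```

```bash
python3 - <<'E'
from go import *
from station import viewer
o=[]
for n,(x,y,w,h) in(("top",(350,175,70,70)),("side",(290,130,70,70))):
    im=viewer.read_camera(n)["img"][y:y+h,x:x+w,::-1]; o.append(cv2.resize(im,(400,400),interpolation=cv2.INTER_CUBIC))
cv2.imwrite("pics/push.png",np.hstack(o))
E
```

```text
(no output)
```

View pics/push.png

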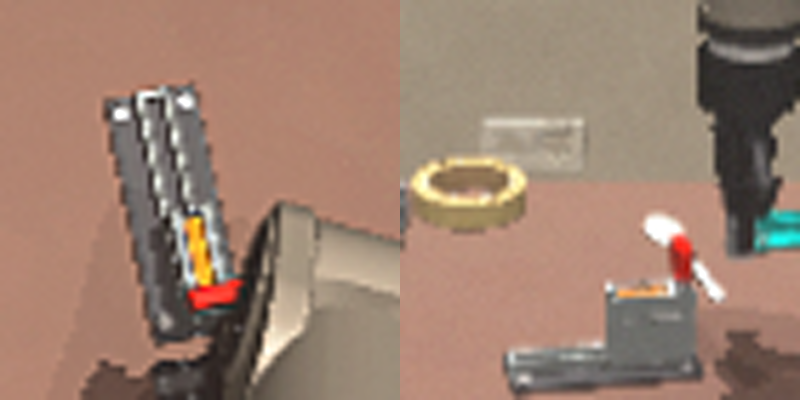

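Fingers (side crop (742,252)) sit behind the red tab (681,257) at its height. I'll push forward.

```bash
python3 -m crank '[{"delta_rot":[0,0,-0.6],"xyz":[0.015,-0.008,0.002],"fingers":1},{"delta_rot":[0,0,-0.6],"xyz":[0.03,-0.008,0.002],"fingers":1},{"delta_rot":[0,0,-0.6],"xyz":[0.04,-0.008,0.002],"fingers":1},{"delta_rot":[0,0,-0.6],"xyz":[0.05,-0.008,0.002],"fingers":1},{"delta_rot":[0,0,-0.6],"xyz":[0.06,-0.008,0.002],"fingers":1},{"delta_rot":[0,0,-0.6],"xyz":[0.07,-0.008,0.002],"fingers":1},{"delta_rot":[0,0,-0.6],"xyz":[0.077,-0.008,0.002],"fingers":1},{"delta_rot":[0,0,-0.6],"xyz":[0.08,-0.008,0.002],"fingers":1},{"delta_rot":[0,0,-0.6],"xyz":[0.08,-0.008,0.002],"fingers":1}]'; python3 go.py d -0.02 0 0.086
```

```text
t: 4.4
eef_pos: [0.5251, -0.2218, 0.0838]
tool_rot: [-0.0, 0.996, 0.087, -0.001]
contact_force: [-6.5, 0.8, 5.3]
gripper_width: 0.002
grasp_force: 2.9
t 4.4 pos [ 0.5251 -0.2218  0.0838] F [-6.5  0.8  5.3] w 0.0 2.9
in frame [-0.0271  0.0009  0.0838]
xyz [ 0.0071  0.0009 -0.0022] rot [-0.05  0.15  0.  ]
```

```bash
python3 -m crank '[{"delta_rot":[0,0,0],"xyz":[0.003,0,-0.001],"fingers":1},{"delta_rot":[0,0,0],"xyz":[0.006,0,-0.001],"fingers":1},{"delta_rot":[0,0,0],"xyz":[0.006,0,-0.001],"fingers":1},{"delta_rot":[0,0,0],"xyz":[0.006,0,-0.001],"fingers":1}]'; python3 go.py d -0.02 0 0.086
```

```text
t: 4.8
eef_pos: [0.5295, -0.2209, 0.084]
tool_rot: [-0.001, 0.996, 0.087, -0.003]
contact_force: [-5.6, -0.5, 0.0]
gripper_width: 0.001
grasp_force: 3.0
t 4.8 pos [ 0.5295 -0.2209  0.084 ] F [-5.6 -0.5  0. ] w 0.0 3.0
in frame [-0.0227  0.001   0.084 ]
xyz [ 0.0027  0.001  -0.002 ] rot [-0.09  0.28 -0.03]
```

```bash
python3 - <<'E'
from go import *
from station import viewer
o=[]
for n,(x,y,w,h) in(("top",(350,165,70,70)),("side",(290,140,70,70))):
    im=viewer.read_camera(n)["img"][y:y+h,x:x+w,::-1]; o.append(cv2.resize(im,(400,400),interpolation=cv2.INTER_CUBIC))
cv2.imwrite("pics/push2.png",np.hstack(o))
E
```

```text
(no output)
```

View pics/push2.png

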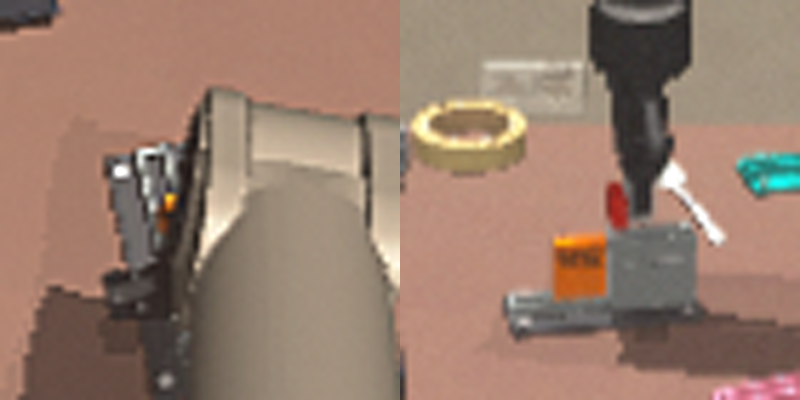

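The spacer stands just at the magazine mouth (side crop (580,268)), and the travel isn't at the stop yet. I'll push further.

```bash
python3 -m crank '[{"delta_rot":[0,0,0],"xyz":[0.003,0,-0.001],"fingers":1},{"delta_rot":[0,0,0],"xyz":[0.006,0,-0.001],"fingers":1},{"delta_rot":[0,0,0],"xyz":[0.009,0,-0.001],"fingers":1},{"delta_rot":[0,0,0],"xyz":[0.009,0,-0.001],"fingers":1},{"delta_rot":[0,0,0],"xyz":[0.009,0,-0.001],"fingers":1}]'; python3 go.py d -0.02 0 0.086
```

```text
t: 5.4
eef_pos: [0.5344, -0.2201, 0.0844]
tool_rot: [-0.001, 0.996, 0.086, -0.006]
contact_force: [-16.4, -0.9, 6.2]
gripper_width: 0.004
grasp_force: 7.9
t 5.4 pos [ 0.5344 -0.2201  0.0844] F [-16.4  -0.9   6.2] w 0.0 7.9
in frame [-0.0177  0.001   0.0844]
xyz [-0.0023  0.001  -0.0015] rot [-0.17  0.7  -0.11]
```

Stop reached (16 N). I'll unload, lift, and move above the spacer while opening.

```bash
python3 -m crank '[{"delta_rot":[0,0,0],"xyz":[-0.006,0,-0.003],"fingers":1},{"delta_rot":[0,0,0],"xyz":[-0.006,0,-0.04],"fingers":1},{"delta_rot":[0,0,0],"xyz":[-0.006,0,-0.06],"fingers":1},{"delta_rot":[0,0,0],"xyz":[0.0,0,-0.09],"fingers":0},{"delta_rot":[0,0,0],"xyz":[0.04,0,-0.09],"fingers":-0.2},{"delta_rot":[0,0,0],"xyz":[0.045,0,-0.09],"fingers":-0.2},{"delta_rot":[0,0,0],"xyz":[0.045,0,-0.09],"fingers":-0.2},{"delta_rot":[0,0,0],"xyz":[0.045,0,-0.09],"fingers":-0.2}]'; python3 - <<'E'
from fit import *
from go import *
from station import viewer,cut_out
SP=[box(-20,20,-5,5,8,68)]
v=[];o=[]
for n,(x,y,w,h) in(("top",(350,165,70,70)),("side",(290,140,70,70))):
    d=viewer.read_camera(n); im=d["img"]; o.append(cv2.resize(im[y:y+h,x:x+w,::-1],(400,400),interpolation=cv2.INTER_CUBIC))
    hsv=cv2.cvtColor(im[y:y+h,x:x+w],cv2.COLOR_RGB2HSV); a=(hsv[...,0]>=8)&(hsv[...,0]<25)&(hsv[...,1]>180)&(hsv[...,2]>60)
    m=np.zeros((400,640),bool); m[y:y+h,x:x+w]=a; print(n,m.sum())
    if n=="side": v.append((cam(d),m))
cv2.imwrite("pics/sp.png",np.hstack(o))
c,m=v[0]; ys,xs=np.nonzero(m); print(xs.min(),xs.max(),ys.min(),ys.max())
for X in(.022,.026,.03,.034): print(X,proj(c,np.array([np.r_[W("d",X+s,0.005),.04] for s in(-.02,.02)]))[:,0].round(1))
to("d",.03,0,.042)
E
```

```text
t: 6.2
eef_pos: [0.5841, -0.2116, 0.1755]
tool_rot: [-0.0, 0.996, 0.087, -0.001]
contact_force: [-0.8, 0.3, -0.1]
gripper_width: 0.598
grasp_force: 0.0
top 19
side 78
316 324 182 191
0.022 [325.5 316.7]
0.026 [324.6 315.8]
0.03 [323.7 314.9]
0.034 [322.9 314. ]
t 6.3 pos [ 0.5837 -0.212   0.1757] F [0.4 0.  0.3] w 0.6 0.0
in frame [0.0323 0.0004 0.1757]
xyz [-0.0021  0.0004  0.1337] rot [-0.01  0.08 -0.04]
```

View pics/sp.png

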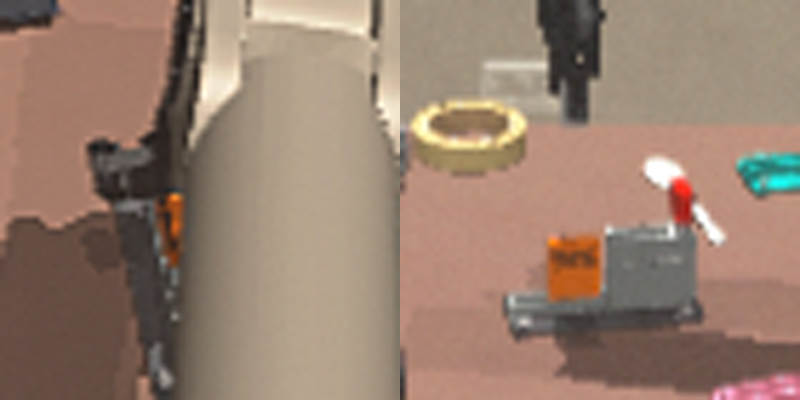

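```bash
python3 -m crank '[{"delta_rot":[0,0,0],"xyz":[-0.004,0,0.04],"fingers":-0.2},{"delta_rot":[0,0,0],"xyz":[-0.004,0,0.08],"fingers":-0.2},{"delta_rot":[0,0,0],"xyz":[-0.004,0,0.11],"fingers":-0.2},{"delta_rot":[0,0,0],"xyz":[-0.004,0,0.132],"fingers":-0.2},{"delta_rot":[0,0,0],"xyz":[-0.004,0,0.132],"fingers":0.2},{"delta_rot":[0,0,0],"xyz":[-0.004,0,0.132],"fingers":1},{"delta_rot":[0,0,0],"xyz":[-0.004,0,0.132],"fingers":1},{"delta_rot":[0,0,0],"xyz":[-0.004,0,0.132],"fingers":1},{"delta_rot":[0,0,0],"xyz":[-0.004,0,0.132],"fingers":1},{"delta_rot":[0,0,0],"xyz":[-0.004,0,0.132],"fingers":1}]' 30; python3 go.py b 0 0.0365 0.15
```

```text
t: 7.3
eef_pos: [0.5818, -0.2133, 0.0458]
tool_rot: [0.001, 0.996, 0.087, 0.001]
contact_force: [-0.2, -2.8, 7.0]
gripper_width: 0.107
grasp_force: 31.6
t 7.3 pos [ 0.5818 -0.2133  0.0458] F [-0.2 -2.8  7. ] w 0.11 31.6
in frame [-0.0221 -0.3684  0.0458]
xyz [ 0.0292 -0.4043 -0.1049] rot [ 0.12 -0.13  0.97]
```

```bash
python3 -m crank '[{"delta_rot":[0,0,0],"xyz":[0,0,-0.03],"fingers":1},{"delta_rot":[0,0,0],"xyz":[0,0,-0.07],"fingers":1},{"delta_rot":[0,0,0],"xyz":[0,0,-0.105],"fingers":1},{"delta_rot":[0,0,0],"xyz":[0,0,-0.105],"fingers":1},{"delta_rot":[0,0,0],"xyz":[0,0,-0.105],"fingers":1}]'; python3 go.py b 0 0.0365 0.15
```

```text
t: 7.8
eef_pos: [0.5811, -0.2116, 0.1501]
tool_rot: [0.0, 0.996, 0.088, 0.001]
contact_force: [-0.7, -0.3, -2.1]
gripper_width: 0.112
grasp_force: 30.5
t 7.8 pos [ 0.5811 -0.2116  0.1501] F [-0.7 -0.3 -2.1] w 0.11 30.5
in frame [-0.0225 -0.3666  0.1501]
xyz [ 0.0299 -0.4026  0.    ] rot [ 0.01 -0.08  1.04]
```

```bash
python3 -m crank '[{"delta_rot":[0,0,1],"xyz":[0.003,-0.04,0],"fingers":1},{"delta_rot":[0,0,1],"xyz":[0.006,-0.085,0],"fingers":1},{"delta_rot":[0,0,1],"xyz":[0.01,-0.13,0],"fingers":1},{"delta_rot":[0,0,1],"xyz":[0.013,-0.18,0],"fingers":1},{"delta_rot":[0,0,1],"xyz":[0.017,-0.23,0],"fingers":1},{"delta_rot":[0,0,1],"xyz":[0.02,-0.28,0],"fingers":1},{"delta_rot":[0,0,1],"xyz":[0.025,-0.33,0],"fingers":1},{"delta_rot":[0,0,1],"xyz":[0.028,-0.37,0],"fingers":1},{"delta_rot":[0,0,1],"xyz":[0.03,-0.402,0],"fingers":1},{"delta_rot":[0,0,1],"xyz":[0.03,-0.402,0],"fingers":1}]'; python3 -m crank '[{"delta_rot":[0,0,0],"xyz":[0,0,0.03],"fingers":1},{"delta_rot":[0,0,0],"xyz":[0,0,0.05],"fingers":1},{"delta_rot":[0,0,0],"xyz":[0,0,0.05],"fingers":1},{"delta_rot":[0,0,0],"xyz":[0,0,0.05],"fingers":1}]';  python3 go.py b 0 0.0365 0.09
```

```text
t: 8.8
eef_pos: [0.5376, 0.1954, 0.1478]
tool_rot: [-0.001, 0.997, 0.083, -0.002]
contact_force: [-1.0, -0.4, -0.1]
gripper_width: 0.109
grasp_force: 30.5
t: 9.2
eef_pos: [0.5397, 0.1883, 0.0985]
tool_rot: [0.0, 0.997, 0.078, -0.001]
contact_force: [-1.1, 0.3, 0.1]
gripper_width: 0.113
grasp_force: 30.4
t 9.2 pos [0.5397 0.1883 0.0985] F [-1.1  0.3  0.1] w 0.11 30.4
in frame [-0.0008  0.0348  0.0985]
xyz [ 0.0008 -0.0017  0.0085] rot [ 0.03  0.14 -0.01]
```

```bash
python3 - <<'E'
from go import *
from fit import *
from station import viewer
o=[];V=[]
for n,(x,y,w,h) in(("top",(230,180,80,60)),("side",(290,190,80,60))):
    d=viewer.read_camera(n); im=d["img"]; c=cam(d)
    hsv=cv2.cvtColor(im,cv2.COLOR_RGB2HSV); a=(hsv[...,0]>=8)&(hsv[...,0]<25)&(hsv[...,1]>200)&(hsv[...,2]>60); a[:y]=a[y+h:]=0; a[:,:x]=a[:,x+w:]=0
    ys,xs=np.nonzero(a); print(n,a.sum(),(xs.min(),xs.max(),ys.min(),ys.max()) if len(xs) else "")
    big=cv2.resize(im[y:y+h,x:x+w,::-1],(400,300),interpolation=cv2.INTER_CUBIC)
    for b in (box(-35,35,43,87,32,32.01),box(-35,35,-30,30,38,38.01)):
        P=np.array([np.r_[W("b",*q[:2]),q[2]] for q in b[[0,2,6,4]]]); p=((proj(c,P)-[x-.5,y-.5])*5); cv2.polylines(big,[p.astype(int)],True,(0,255,0),1)
    o.append(big)
    print(proj(c,np.array([np.r_[W("b",q,.0365),.062] for q in(-.02,.02)])).round(1))
cv2.imwrite("pics/ins.png",np.hstack(o))
E
```

```text
top 2 (np.int64(281), np.int64(282), np.int64(210), np.int64(216))
[[261.1 222.7]
 [259.2 211. ]]
side 68 (np.int64(329), np.int64(338), np.int64(221), np.int64(234))
[[337.4 234.6]
 [326.3 235.6]]
```

View pics/ins.png

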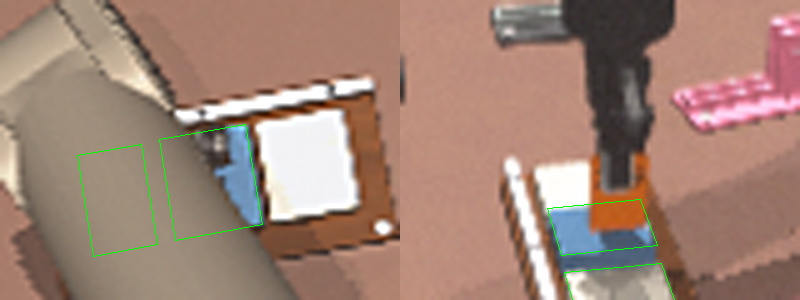

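Outlines agree with the picture to within about a pixel. The spacer sits about 4 mm towards -x in the grip, so I'll shift +4 mm and go down gently.

```bash
python3 -m crank '[{"delta_rot":[0,0,0],"xyz":[0.004,-0.0015,0.01],"fingers":1},{"delta_rot":[0,0,0],"xyz":[0.004,-0.0015,0.018],"fingers":1},{"delta_rot":[0,0,0],"xyz":[0.004,-0.0015,0.018],"fingers":1},{"delta_rot":[0,0,0],"xyz":[0.004,-0.0015,0.018],"fingers":1}]';  python3 go.py b 0.004 0.0365 0.066
```

```text
t: 9.7
eef_pos: [0.5439, 0.1909, 0.0809]
tool_rot: [0.0, 0.997, 0.079, -0.0]
contact_force: [0.8, -0.1, -0.2]
gripper_width: 0.109
grasp_force: 30.4
t 9.7 pos [0.5439 0.1909 0.0809] F [ 0.8 -0.1 -0.2] w 0.11 30.4
in frame [0.0037 0.0368 0.0809]
xyz [0.0003 0.0003 0.0149] rot [0.01 0.05 0.01]
```

```bash
python3 -m crank '[{"delta_rot":[0,0,0],"xyz":[0,0,0.004],"fingers":1},{"delta_rot":[0,0,0],"xyz":[0,0,0.008],"fingers":1},{"delta_rot":[0,0,0],"xyz":[0,0,0.012],"fingers":1},{"delta_rot":[0,0,0],"xyz":[0,0,0.014],"fingers":1},{"delta_rot":[0,0,0],"xyz":[0,0,0.014],"fingers":1}]';  python3 go.py b 0.004 0.0365 0.051
```

```text
t: 10.2
eef_pos: [0.5439, 0.1909, 0.0668]
tool_rot: [0.0, 0.997, 0.079, -0.0]
contact_force: [-0.5, 0.5, -1.0]
gripper_width: 0.11
grasp_force: 30.4
t 10.2 pos [0.5439 0.1909 0.0668] F [-0.5  0.5 -1. ] w 0.11 30.4
in frame [0.0037 0.0368 0.0668]
xyz [0.0003 0.0003 0.0158] rot [0.01 0.04 0.01]
```

Foot is below both tile tops with no contact force, so it's in the joint. I'll continue to the floor.

```bash
python3 -m crank '[{"delta_rot":[0,0,0],"xyz":[0,0,0.005],"fingers":1},{"delta_rot":[0,0,0],"xyz":[0,0,0.01],"fingers":1},{"delta_rot":[0,0,0],"xyz":[0,0,0.015],"fingers":1},{"delta_rot":[0,0,0],"xyz":[0,0,0.0175],"fingers":1},{"delta_rot":[0,0,0],"xyz":[0,0,0.0175],"fingers":1}]';  python3 go.py b 0.004 0.0365 0.051
```

```text
t: 10.7
eef_pos: [0.544, 0.1907, 0.0498]
tool_rot: [0.0, 0.997, 0.078, -0.0]
contact_force: [-0.8, -1.4, 2.9]
gripper_width: 0.11
grasp_force: 31.0
t 10.7 pos [0.544  0.1907 0.0498] F [-0.8 -1.4  2.9] w 0.11 31.0
in frame [0.0038 0.0366 0.0498]
xyz [ 0.0002  0.0001 -0.0012] rot [0.04 0.04 0.  ]
```

```bash
python3 -m crank '[{"delta_rot":[0,0,0],"xyz":[0,0,0.001],"fingers":1},{"delta_rot":[0,0,0],"xyz":[0,0,0.001],"fingers":0.6},{"delta_rot":[0,0,0],"xyz":[0,0,0],"fingers":0.4},{"delta_rot":[0,0,0],"xyz":[0,0,0],"fingers":0.4},{"delta_rot":[0,0,0],"xyz":[0,0,0],"fingers":0.4},{"delta_rot":[0,0,0],"xyz":[0,0,-0.02],"fingers":0.4},{"delta_rot":[0,0,0],"xyz":[0,0,-0.05],"fingers":0.4},{"delta_rot":[0,0,0],"xyz":[0,0,-0.07],"fingers":0.4},{"delta_rot":[0,0,0],"xyz":[0,0,-0.07],"fingers":0.4}]';  python3 go.py b 0 -0.012 0.12
```

```text
t: 11.6
eef_pos: [0.5461, 0.192, 0.1227]
tool_rot: [-0.001, 0.997, 0.078, 0.003]
contact_force: [-0.8, 0.8, -0.7]
gripper_width: 0.297
grasp_force: 0.0
t 11.6 pos [0.5461 0.192  0.1227] F [-0.8  0.8 -0.7] w 0.3 0.0
in frame [0.0061 0.0375 0.1227]
xyz [-0.0061  0.0495  0.0026] rot [-0.08 -0.31 -0.  ]
```

```bash
python3 - <<'E'
from go import *
from fit import *
from station import viewer
o=[]
for n,(x,y,w,h) in(("top",(230,180,80,60)),("side",(290,190,80,60))):
    d=viewer.read_camera(n); im=d["img"]; c=cam(d)
    big=cv2.resize(im[y:y+h,x:x+w,::-1],(400,300),interpolation=cv2.INTER_CUBIC)
    b=box(-20,20,31.5,41.5,12,72); P=np.array([np.r_[W("b",*q[:2]),q[2]] for q in b]); p=(proj(c,P)-[x-.5,y-.5])*5
    cv2.polylines(big,[cv2.convexHull(p.astype(np.int32))],True,(0,255,0),1); o.append(big)
cv2.imwrite("pics/placed.png",np.hstack(o))
E
```

```text
(no output)
```

View pics/placed.png

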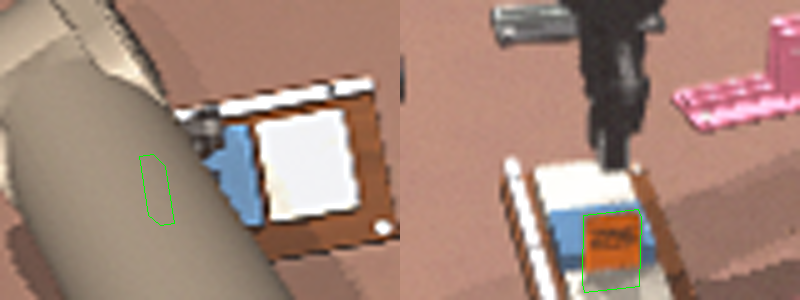

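Spacer stands upright and centred in the joint (side crop (612,250)), matching the predicted outline. I'll close the fingers and move over the blue tile, away from the spacer.

```bash
python3 -m crank '[{"delta_rot":[0,0,0],"xyz":[-0.003,0.02,0],"fingers":0.4},{"delta_rot":[0,0,0],"xyz":[-0.006,0.045,0],"fingers":1},{"delta_rot":[0,0,0],"xyz":[-0.006,0.045,0],"fingers":1},{"delta_rot":[0,0,0],"xyz":[-0.006,0.045,0],"fingers":1},{"delta_rot":[0,0,0],"xyz":[-0.006,0.045,0.02],"fingers":1},{"delta_rot":[0,0,0],"xyz":[-0.006,0.045,0.045],"fingers":1},{"delta_rot":[0,0,0],"xyz":[-0.006,0.045,0.065],"fingers":1},{"delta_rot":[0,0,0],"xyz":[-0.006,0.045,0.075],"fingers":1},{"delta_rot":[0,0,0],"xyz":[-0.006,0.045,0.075],"fingers":1}]';  python3 go.py b 0 -0.007 0.032
```

```text
t: 12.6
eef_pos: [0.5439, 0.1463, 0.0432]
tool_rot: [0.0, 0.997, 0.079, -0.002]
contact_force: [0.2, -0.4, 0.1]
gripper_width: 0.0
grasp_force: 0.0
t 12.6 pos [0.5439 0.1463 0.0432] F [ 0.2 -0.4  0.1] w 0.0 0.0
in frame [-0.0032 -0.0073  0.0432]
xyz [ 0.0033 -0.0003  0.0112] rot [-0.    0.19  0.09]
```

```bash
python3 -m crank '[{"delta_rot":[0,0,0],"xyz":[0,0,0.004],"fingers":1},{"delta_rot":[0,0,0],"xyz":[0,0,0.007],"fingers":1},{"delta_rot":[0,0,0],"xyz":[0,0,0.01],"fingers":1},{"delta_rot":[0,0,0],"xyz":[0,0,0.013],"fingers":1},{"delta_rot":[0,0,0],"xyz":[0,0,0.014],"fingers":1},{"delta_rot":[0,0,0],"xyz":[0,0,0.014],"fingers":1},{"delta_rot":[0,0,0],"xyz":[0,0,0.014],"fingers":1}]';  python3 go.py b 0 -0.007 0.032
```

```text
t: 13.3
eef_pos: [0.5461, 0.1461, 0.0321]
tool_rot: [-0.0, 0.997, 0.079, 0.001]
contact_force: [-1.6, -0.4, 8.8]
gripper_width: -0.003
grasp_force: 4.4
t 13.3 pos [0.5461 0.1461 0.0321] F [-1.6 -0.4  8.8] w -0.0 4.4
in frame [-0.0012 -0.0078  0.0321]
xyz [ 0.0012 -0.0008  0.0001] rot [-0.02 -0.11  0.01]
```

Nearly flush (z 0.032, 8.8 N). I'll press slightly more for margin and verify the spacer.

```bash
python3 -m crank '[{"delta_rot":[0,0,0],"xyz":[0,0,0.001],"fingers":1},{"delta_rot":[0,0,0],"xyz":[0,0,0.002],"fingers":1},{"delta_rot":[0,0,0],"xyz":[0,0,0.002],"fingers":1},{"delta_rot":[0,0,0],"xyz":[0,0,0.002],"fingers":1},{"delta_rot":[0,0,0],"xyz":[0,0,0.002],"fingers":1}]'; python3 - <<'E'
from go import *
from fit import *
from station import viewer
x,y,w,h=290,190,80,60; d=viewer.read_camera("side"); im=d["img"]
big=cv2.resize(im[y:y+h,x:x+w,::-1],(800,600),interpolation=cv2.INTER_CUBIC)
cv2.imwrite("pics/end.png",big); to("b",0,-.007,.032)
E
```

```text
t: 13.8
eef_pos: [0.5462, 0.1461, 0.0319]
tool_rot: [-0.0, 0.997, 0.078, 0.001]
contact_force: [-8.2, -2.8, 27.4]
gripper_width: 0.002
grasp_force: 13.7
t 13.85 pos [0.5461 0.1461 0.0319] F [-7.5 -2.8 27.9] w 0.0 13.7
in frame [-0.0011 -0.0078  0.0319]
xyz [ 0.0011 -0.0008 -0.0001] rot [ 0.01 -0.12  0.  ]
```

View pics/end.png

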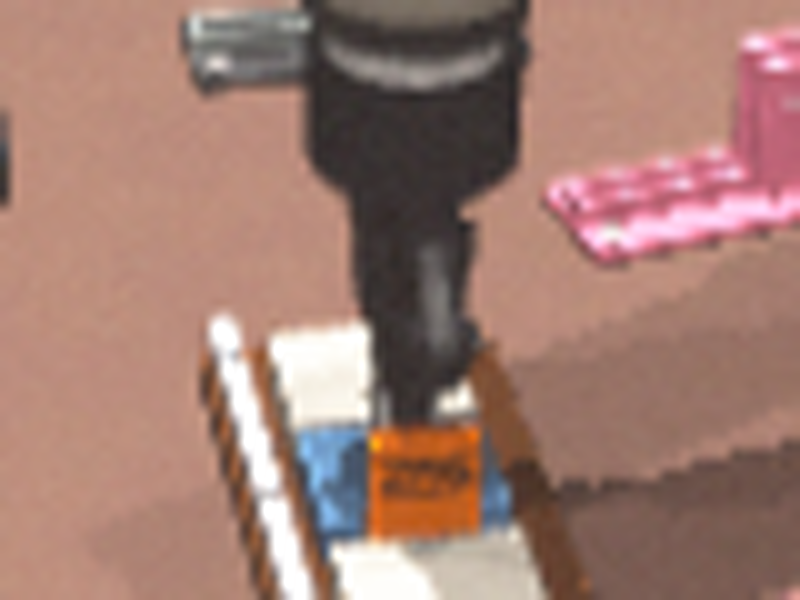

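The tile is at its stop (27 N) and the spacer is upright and untouched (425,485). I'll ease off slightly and hand in.

```bash
python3 -m crank '[{"delta_rot":[0,0,0],"xyz":[0,0,-0.0007],"fingers":1},{"delta_rot":[0,0,0],"xyz":[0,0,-0.0007],"fingers":1},{"delta_rot":[0,0,0],"xyz":[0,0,-0.0007],"fingers":1}]' && python3 -c "
from station import job
print(job.hand_in())"
```

```text
t: 14.15
eef_pos: [0.5461, 0.1461, 0.032]
tool_rot: [-0.0, 0.997, 0.078, 0.001]
contact_force: [-6.2, -2.0, 22.1]
gripper_width: -0.002
grasp_force: 10.4
the job is handed in; nothing more can be done
None
```

I handed the job in at 14 s: the spacer stands upright in the middle of the wide joint, released and untouched, and the fingers hold the blue tile flush at about 22 N; no verdict came back.

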